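# Sweep the squeezed lime halves into the scrap tray

## Robot

A 6-joint arm with a two-finger parallel gripper is mounted at the origin on the work surface. World frame = base frame: x ahead of the robot, y to its left, z up, the work surface at z = 0. Lengths are in m, angles in rad, forces in N, time in s.
With the tool pointing down it reaches from about 0.35 to 0.975 m from the base axis. Payload 4.9 kg.
Tool frame: the origin (TCP) lies on the centre line of the jaws, within the pads' length; the fingertips stand 19 mm ahead of it and the grasp point (between the pads) is the TCP; z points along the fingers, y is the line along which they close (so a half turn about z gives the same grasp; the last joint's range is limited). The gripper opens to 85 mm and grips with 20 to 120 N. Pads are 22 mm wide; open, the fingers measure 114 mm over their backs; the gripper's body (76 mm by 85 mm) begins 54 mm behind the grasp point. The pads swing forward as they close: fully open they stand 13 mm farther back than shut.
Start: joints at [-1.239, 0.053, 1.613, -0, 1.476, -0.119], TCP at [0.272, -0.563, 0.25] pointing down, gripper open.
Joint ranges: [-3.01, 3.01], [-1.01, 2.22], [0.06, 2.58], [-1.02, 4.17], [0.09, 2.62], [-3.14, 3.14]. Speed limits (rad/s): [2.57, 2.57, 3.14, 3.14, 3.14, 3.14].

## Interface

Orientations are given as a unit quaternion [w, x, y, z].
In Python, from plant import state, grab_frame, ticket, spotter gives the robot as it stands.
- The arm moves only by the tool apply_moves, never from a script. Its argument "series" is a list of rows, each an object of numbers: "jaw": the closure, from 0 (fully open) to 1 (shut); "dx", "dy", "dz": the shift along the tool's x, y, z in mm; "turn": the turn about the tool's z in rad. A call has 1 to 5 rows; each row is the pose to reach, as a shift and turn from the pose commanded when the call began, along the tool's axes at that moment; what a row does not reach only later rows make up. A row lasts 1/12 s, in which the tool goes at most 41.7 mm and 7.16 degrees, less where a joint would pass 70% of its speed; a pose out of reach is approached as far as the arm can. A call with a gripper value outside its range is refused whole. The fingers move at their own pace and stop on an object; the grip force is fixed at half the most. Time passes only in rows, so rows that repeat a pose let the fingers close. It gives the time, the measured TCP pose, the force, the opening and the grip force at its end, in the units of the state.
- state(): the state, without advancing time (a new reading comes with each control period).
- grab_frame(name): name is "scene" or "top" or "wrist"; returns a dict with "pixels" (480x640x3 uint8, red, green, blue), "mtx" (3x3 intrinsics, pixels), "dist_coeffs" ([k1, k2, p1, p2, k3] as OpenCV has them; the pictures are not rectified), "camera_from_world" (4x4, takes a point from world to camera coordinates). Camera axes: x right, y down, z forward; pixel columns grow to the right and rows downward; lengths in m; the calibration is good to about 2 mm. A picture is of the moment at which its call begins. There is no depth.
- ticket.job_done(): hands the job in; it is judged then, once.
Trained networks look in a picture, given as the dict that the camera call returned (one of the last four; its "shot" number tells which), for a name from the list of things; names that differ only in an ending like _2 or _b are one class to them, and where a whole thing is asked for, a point or a joint stands for the part that bears it (a point fixed in the world has none). Each returns a list of dicts, best first, with "conf" (0 to 1); they miss things now and then, are a little off and sometimes report something else, mostly with a low value. They report only what shows in the picture. A call takes as long as a camera call.
- spotter.outline_of(picture, target): "region" (480x640 bool, what is visible of it) and "extent" ([left, top, right, bottom] in pixels, round what is visible of it).
The state is a dict: "time": time; "joint_pos": joint angles; "joint_vel": joint speeds; "joint_efforts": joint torques, N m; "tool_pos": TCP position; "tool_rot": TCP orientation; "contact_force": force on the tool from outside, world axes, zero at the start; "ft_torque": the same for the moment, N m; "gripper_width": opening from 0.0 (shut) to 1.0 (fully open); "grasp_force": force on a finger pad.
Only numpy, scipy, OpenCV 4.12 (cv2) and the standard library are available. Lean on these libraries where they do the work, as an engineer would, in place of code of your own. Each camera call takes 0.05 s, during which the arm holds its last target. There are 200 camera calls.

## Task

The juice is pressed, so clear away the three squeezed lime halves: with the fingertips, push each green half across the granite and through the open side of the steel scrap tray until all three lie wholly inside it. Only slide them, cut face down as they are: do not lift them or tip them over. Leave everything else standing where it is.

Things in the scene. Friction and masses are not known exactly. Their poses are not given: they have to be found in the camera images.
- tray: steel scrap tray, fixed on the granite, 220 mm (its x) by 160 mm (its y) outside. Walls 4 mm thick, 40 mm high on its -x, +x and +y sides; its whole -y side is open. Floor: a thin sheet flush with the granite, no lip to climb. Origin at the centre of its underside; its +y points from the open side to the back wall, behind which a 60 mm wide tab juts out 19 mm
- tray_mouth (a point): middle of the tray's open side at surface height, 80 mm from the tray's origin along its -y; axes as the tray's
- lime1: squeezed lime half, green dome lying cut face down on the granite, 48 mm across, 26 mm high, its side upright up to 12 mm above the surface, about 35 g; loose, slides when pushed low on its side and stops at once when no longer pushed; origin at the centre of its flat underside
- lime2: squeezed lime half, green dome lying cut face down on the granite, 48 mm across, 26 mm high, its side upright up to 12 mm above the surface, about 35 g; loose, slides when pushed low on its side and stops at once when no longer pushed; origin at the centre of its flat underside
- lime3: squeezed lime half, green dome lying cut face down on the granite, 48 mm across, 26 mm high, its side upright up to 12 mm above the surface, about 35 g; loose, slides when pushed low on its side and stops at once when no longer pushed; origin at the centre of its flat underside
- salt: terracotta salt pot with pale wooden lid, 63 mm across, 55 mm high, standing among the lime halves; loose, origin at the centre of its underside; to be left alone
- tinto: small white coffee cup, 56 mm across at the rim, 50 mm high; loose, origin at the centre of its underside; to be left alone
- mug: blue enamel mug, 80 mm across plus a side handle, 80 mm high; loose, origin at the centre of its underside; to be left alone
- keeper: white ceramic garlic keeper with lid, in front of the tall fixed steel juicer at the right-hand side, 116 mm across, 123 mm high; loose, origin at the centre of its underside; to be left alone
- budare: black round flat griddle, 220 mm across, 10 mm high, with a stub grip 43 mm long beyond its rim; loose, heavy, origin at the centre of its underside; to be left alone
- spice: amber spice jar with red cap, 48 mm across, 85 mm high; loose, origin at the centre of its underside; to be left alone

How it is judged:
At the end, for the whole second after the job is handed in: all three lime halves rest cut face down within the tray's walls, none sticking out of the open side: each centre at least 22 mm past the mouth plane (2 mm of tolerance), underside centre below 12 mm, speed under 20 mm/s (y of lime1 in the frame of tray between -0.058 and 0.078 m and x of lime1 in the frame of tray between -0.106 and 0.106 m and height (world z) of each of lime1, lime2, lime3 below 0.012 m and linear speed of each of lime1, lime2, lime3 below 0.02 m/s and y of lime2 in the frame of tray between -0.058 and 0.078 m and x of lime2 in the frame of tray between -0.106 and 0.106 m and y of lime3 in the frame of tray between -0.058 and 0.078 m and x of lime3 in the frame of tray between -0.106 and 0.106 m); the robot touches nothing.
It fails at once if a lime half is lifted off the granite or tipped over (centre of its underside above 12 mm) (height (world z) of any of lime1, lime2, lime3 above 0.012 m).
It fails at once if the salt pot, coffee cup, mug, garlic keeper, griddle or spice jar is shifted by more than 12 mm (distance of any of salt, tinto, mug, keeper, budare, spice from where it was at the start of the episode above 0.012 m).
It also fails if it takes over 72 s, if anything falls off the work surface, if the arm or the gripper's body presses on something with over 40 N, if the wrist force passes 120 N, or if a joint passes its speed limit or range.

## Working session

There is one attempt and no reset: what is moved stays moved. The work goes in short steps, Python scripts to look and compute and a tool call to move; the robot and the scene stay as the last step left them, time stands still between calls to the robot, and variables do not carry over. Pictures are saved under pics/ and viewed, at most 11 in all, crops included, and the job is handed in when it is done.

Besides the shell and the picture viewer there is one more tool, called after ">>>" in YAML: its name, and indented under it one key for each argument. apply_moves: Moves the arm, as the interface text tells. Its arguments: {"type":"object","properties":{"series":{"type":"array","items":{"type":"object","properties":{"jaw":{"type":"number"},"dx":{"type":"number"},"dy":{"type":"number"},"dz":{"type":"number"},"turn":{"type":"number"}}}}},"required":["series"]}

```bash
mkdir -p pics; cat > h.py <<'E'
import numpy as np, cv2
from plant import state, grab_frame, ticket, spotter
def ray(f,uv,z):
    p=cv2.undistortPoints(np.array(uv,float).reshape(-1,1,2),f["mtx"] if isinstance(f["mtx"],np.ndarray) else np.array(f["mtx"]),np.array(f["dist_coeffs"])).reshape(-1,2)
    T=np.array(f["camera_from_world"]);R=T[:3,:3];c=-R.T@T[:3,3]
    d=np.c_[p,np.ones(len(p))]@R
    return c+d*((z-c[2])/d[:,2])[:,None]
def save(f,n): cv2.imwrite(f"pics/{n}.png",f["pixels"][...,::-1])
E
python3 - <<'E'
from h import *
for n in ["top","scene"]:
    f=grab_frame(n); save(f,n+"0")
    T=np.array(f["camera_from_world"]);print(n,(-T[:3,:3].T@T[:3,3]).round(3))
    for t,h in [("tray",0),("lime1",.006),("salt",.055),("tinto",.05),("mug",.08),("keeper",.1),("budare",.01),("spice",.085)]:
        for o in spotter.outline_of(f,t)[:5]:
            m=o["region"];ys,xs=np.nonzero(m);
            if len(xs)==0: continue
            c=ray(f,[[xs.mean(),ys.mean()]],h)[0]
            print(t,round(o["conf"],2),np.round(o["extent"]),c.round(3))
s=state();print({k:np.round(s[k],3) for k in ("time","tool_pos","tool_rot","gripper_width","contact_force")})
E
```

```text
top [ 0.425 -0.103  1.076]
tray 0.75 [ 82. 186. 182. 293.] [0.559 0.309 0.   ]
lime1 0.85 [371. 264. 393. 285.] [ 0.498 -0.232  0.006]
lime1 0.75 [362. 211. 389. 233.] [ 0.611 -0.217  0.006]
lime1 0.58 [267. 272. 286. 288.] [ 0.479 -0.008  0.006]
lime1 0.46 [ 82. 181. 185. 298.] [0.559 0.307 0.006]
salt 0.57 [275. 219. 305. 250.] [ 0.573 -0.031  0.055]
tinto 0.56 [215. 305. 245. 334.] [0.393 0.082 0.05 ]
mug 0.66 [456. 188. 523. 237.] [ 0.619 -0.444  0.08 ]
keeper 0.84 [411. 363. 473. 427.] [ 0.262 -0.339  0.1  ]
keeper 0.54 [371. 265. 393. 285.] [ 0.49  -0.221  0.1  ]
budare 0.63 [248.  77. 344. 184.] [ 0.803 -0.036  0.01 ]
spice 0.97 [183. 117. 213. 150.] [0.766 0.162 0.085]
scene [1.157 0.458 0.757]
tray 0.68 [390. 282. 532. 408.] [0.549 0.301 0.   ]
lime1 0.52 [348. 242. 370. 260.] [ 0.477 -0.012  0.006]
lime1 0.47 [274. 211. 291. 224.] [ 0.493 -0.238  0.006]
lime1 0.38 [403. 228. 425. 259.] [0.366 0.069 0.006]
salt 0.64 [311. 252. 338. 286.] [ 0.6   -0.01   0.055]
tinto 0.98 [403. 227. 425. 259.] [0.414 0.091 0.05 ]
mug 0.56 [275. 208. 293. 226.] [ 0.559 -0.169  0.08 ]
mug 0.17 [189. 289. 304. 399.] [0.846 0.016 0.08 ]
keeper 0.79 [289. 123. 331. 174.] [ 0.315 -0.297  0.1  ]
budare 0.96 [189. 288. 305. 401.] [ 0.814 -0.029  0.01 ]
spice 0.79 [323. 348. 351. 400.] [0.801 0.19  0.085]
{'time': np.float64(0.9), 'tool_pos': array([ 0.272, -0.563,  0.25 ]), 'tool_rot': array([0.   , 0.975, 0.224, 0.   ]), 'gripper_width': np.float64(1.001), 'contact_force': array([ 0.124, -0.83 , -0.033])}
```

View pics/top0.png

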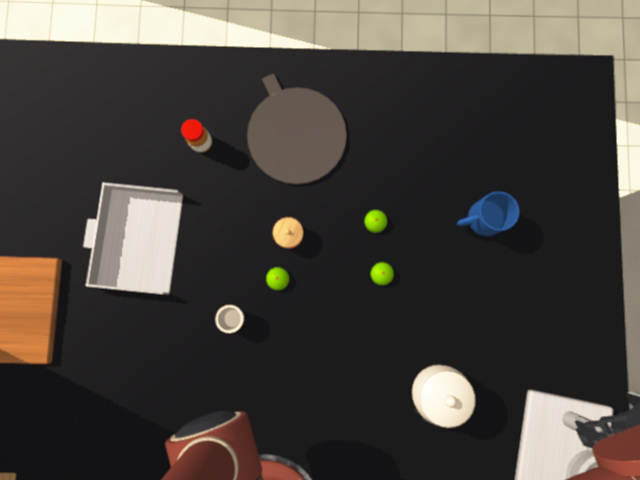

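View pics/scene0.png

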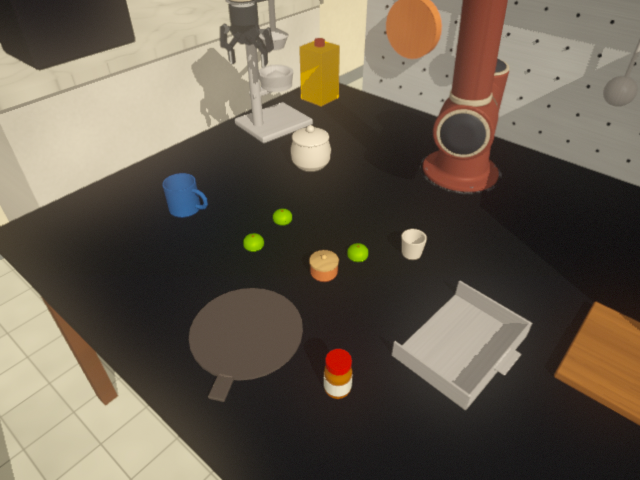

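```bash
python3 - <<'E'
from h import *
from scipy.optimize import minimize
F={n:grab_frame(n) for n in ("top","scene")}
def proj(f,P):
    T=np.array(f["camera_from_world"])
    return cv2.projectPoints(np.array(P,float),cv2.Rodrigues(T[:3,:3])[0],T[:3,3],np.array(f["mtx"]),np.array(f["dist_coeffs"]))[0].reshape(-1,2)
for n,f in F.items():
    h=cv2.cvtColor(f["pixels"],cv2.COLOR_RGB2HSV)
    m=cv2.inRange(h,(35,120,60),(60,255,255))
    k,l,st,c=cv2.connectedComponentsWithStats(m)
    for i in range(1,k):
        if st[i,4]>60: print(n,st[i],ray(f,[c[i]],.011)[0].round(4))
box=lambda x0,x1,y0,y1,h:np.array([[x,y,z] for x in(x0,x1) for y in(y0,y1) for z in(0,h)])
def sil(f,p,parts):
    im=np.zeros((480,640),np.uint8);c,s=np.cos(p[2]),np.sin(p[2])
    for b in parts:
        w=b.copy();w[:,0]=p[0]+c*b[:,0]-s*b[:,1];w[:,1]=p[1]+s*b[:,0]+c*b[:,1]
        q=cv2.convexHull((proj(f,w)*16).round().astype(np.int32).reshape(-1,1,2))
        cv2.fillConvexPoly(im,q,255,cv2.LINE_AA,4)
    return im/255.
parts=[box(-.11,.11,-.08,.08,.001),box(-.11,-.106,-.08,.08,.04),box(.106,.11,-.08,.08,.04),box(-.11,.11,.076,.08,.04)]
M={n:max(spotter.outline_of(f,"tray"),key=lambda o:o["conf"])["region"] for n,f in F.items()}
for names in (["top"],["scene"],["top","scene"]):
    cost=lambda p:sum(np.abs(sil(F[n],p,parts)-M[n]).sum() for n in names)
    r=min((minimize(cost,[.565,.305,a],method="Nelder-Mead",options=dict(initial_simplex=[[.565,.305,a],[.58,.305,a],[.565,.32,a],[.565,.305,a+.1]])) for a in(-.15,0,.15)),key=lambda r:r.fun)
    print(names,r.x.round(4),r.fun)
p=r.x
c,s=np.cos(p[2]),np.sin(p[2])
im=F["top"]["pixels"][...,::-1].copy()
for q in [(-.11,-.08,0),(.11,-.08,0),(-.11,.08,.04),(.11,.08,.04),(-.11,-.08,.04),(.11,-.08,.04)]:
    w=[p[0]+c*q[0]-s*q[1],p[1]+s*q[0]+c*q[1],q[2]];print(np.round(w,3))
    cv2.circle(im,tuple(int(v*16) for v in proj(F["top"],[w])[0]),16,(0,0,255),-1,cv2.LINE_AA,4)
cv2.imwrite("pics/fit.png",cv2.resize(im[150:350,50:320],None,fx=2.9,fy=2.9))
for t,hh in [("salt",.04),("tinto",.04),("mug",.06),("keeper",.06),("spice",.05)]:
    a=[ray(f,[[np.mean(o["extent"][::2]),np.mean(o["extent"][1::2])]],hh)[0].round(3) for f in F.values() for o in spotter.outline_of(f,t)[:1]]
    print(t,a)
E
```

```text
top [364 209  23  24 441] [ 0.6117 -0.2153  0.011 ]
top [370 262  24  24 449] [ 0.498  -0.2307  0.011 ]
top [265 266  24  24 444] [ 0.481  -0.0069  0.011 ]
scene [272 208  21  18 291] [ 0.4992 -0.2317  0.011 ]
scene [243 233  22  19 328] [ 0.6133 -0.2162  0.011 ]
scene [347 243  22  20 345] [ 0.4824 -0.0075  0.011 ]
['top'] [ 0.5571  0.2973 -0.0726] 433.5529411764706
['scene'] [ 0.5549  0.2955 -0.0778] 351.94509803921574
['top', 'scene'] [ 0.5556  0.296  -0.077 ] 870.2274509803922
[0.44  0.225 0.   ]
[0.659 0.208 0.   ]
[0.452 0.384 0.04 ]
[0.671 0.367 0.04 ]
[0.44  0.225 0.04 ]
[0.659 0.208 0.04 ]
salt [array([ 0.572, -0.031,  0.04 ]), array([ 0.592, -0.015,  0.04 ])]
tinto [array([0.392, 0.081, 0.04 ]), array([0.398, 0.087, 0.04 ])]
mug [array([ 0.625, -0.446,  0.06 ]), array([ 0.642, -0.436,  0.06 ])]
keeper [array([ 0.254, -0.346,  0.06 ]), array([ 0.264, -0.348,  0.06 ])]
spice [array([0.782, 0.172, 0.05 ]), array([0.78 , 0.178, 0.05 ])]
```

View pics/fit.png

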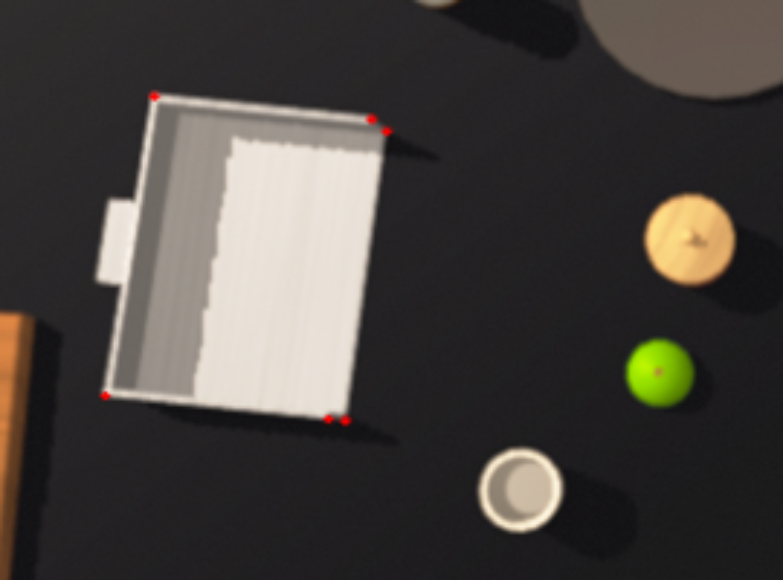

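The overlaid corner dots sit on the tray's corners (mouth corners near 387,130 and 345,420 in the crop), so the fit is good. I start turning toward +y while moving over.

>>> apply_moves:
  series:
    - {"jaw":0.65,"dx":30,"dy":-26,"dz":0,"turn":-0.12}
    - {"jaw":0.65,"dx":60,"dy":-52,"dz":0,"turn":-0.24}
    - {"jaw":0.65,"dx":90,"dy":-78,"dz":0,"turn":-0.36}
    - {"jaw":0.65,"dx":120,"dy":-104,"dz":0,"turn":-0.48}
    - {"jaw":0.65,"dx":150,"dy":-130,"dz":0,"turn":-0.6}

```text
time: 2.02
tool_pos: [0.351, -0.3786, 0.2503]
tool_rot: [0.0, 0.864, 0.504, 0.0]
contact_force: [0.7, -0.7, 1.0]
gripper_width: 0.353
grasp_force: 0.0
```

>>> apply_moves:
  series:
    - {"jaw":0.65,"dx":38,"dy":-5,"dz":0,"turn":-0.104}
    - {"jaw":0.65,"dx":76,"dy":-10,"dz":0,"turn":-0.208}
    - {"jaw":0.65,"dx":114,"dy":-14,"dz":0,"turn":-0.312}
    - {"jaw":0.65,"dx":152,"dy":-19,"dz":0,"turn":-0.416}
    - {"jaw":0.65,"dx":190,"dy":-24,"dz":0,"turn":-0.518}

```text
time: 2.43
tool_pos: [0.4246, -0.2016, 0.2506]
tool_rot: [0.0, 0.706, 0.708, 0.0]
contact_force: [0.1, -0.7, -0.5]
gripper_width: 0.351
grasp_force: 0.0
```

>>> apply_moves:
  series:
    - {"jaw":0.65,"dx":28,"dy":12,"dz":20}
    - {"jaw":0.65,"dx":56,"dy":24,"dz":40}
    - {"jaw":0.65,"dx":84,"dy":36,"dz":60}
    - {"jaw":0.65,"dx":112,"dy":48,"dz":90}
    - {"jaw":0.65,"dx":140,"dy":59,"dz":120}

```text
invalid input at $.series[0]: expected keys jaw, dx, dy, dz, turn
```

>>> apply_moves:
  series:
    - {"jaw":0.65,"dx":28,"dy":12,"dz":20,"turn":0}
    - {"jaw":0.65,"dx":56,"dy":24,"dz":40,"turn":0}
    - {"jaw":0.65,"dx":84,"dy":36,"dz":60,"turn":0}
    - {"jaw":0.65,"dx":112,"dy":48,"dz":90,"turn":0}
    - {"jaw":0.65,"dx":138,"dy":59,"dz":120,"turn":0}

```text
time: 2.85
tool_pos: [0.4846, -0.0645, 0.1311]
tool_rot: [0.002, 0.708, 0.707, 0.001]
contact_force: [1.1, -0.6, -0.3]
gripper_width: 0.351
grasp_force: 0.0
```

>>> apply_moves:
  series:
    - {"jaw":0.65,"dx":0,"dy":0,"dz":35,"turn":0}
    - {"jaw":0.65,"dx":0,"dy":0,"dz":65,"turn":0}
    - {"jaw":0.65,"dx":0,"dy":0,"dz":80,"turn":0}
    - {"jaw":0.65,"dx":0,"dy":0,"dz":90,"turn":0}
    - {"jaw":0.65,"dx":0,"dy":0,"dz":90,"turn":0}

```text
time: 3.27
tool_pos: [0.4817, -0.0654, 0.0385]
tool_rot: [-0.002, 0.708, 0.706, -0.001]
contact_force: [0.6, -0.0, -0.2]
gripper_width: 0.349
grasp_force: 0.0
```

```bash
python3 - <<'E'
from h import *
f=grab_frame("scene"); 
cv2.imwrite("pics/s1.png",cv2.resize(f["pixels"][150:350,230:470,::-1],None,fx=3,fy=3))
f=grab_frame("top")
h=cv2.cvtColor(f["pixels"],cv2.COLOR_RGB2HSV)
k,l,st,c=cv2.connectedComponentsWithStats(cv2.inRange(h,(35,120,60),(60,255,255)))
for i in range(1,k): print(st[i],ray(f,[c[i]],.011)[0].round(4))
print(state()["tool_pos"])
E
```

```text
[364 209  24  24 446] [ 0.6116 -0.2153  0.011 ]
[370 261  24  25 457] [ 0.498  -0.2306  0.011 ]
[268 284  14   7  53] [ 0.4614 -0.0013  0.011 ]
[ 0.48400592 -0.06620235  0.04157544]
```

View pics/s1.png

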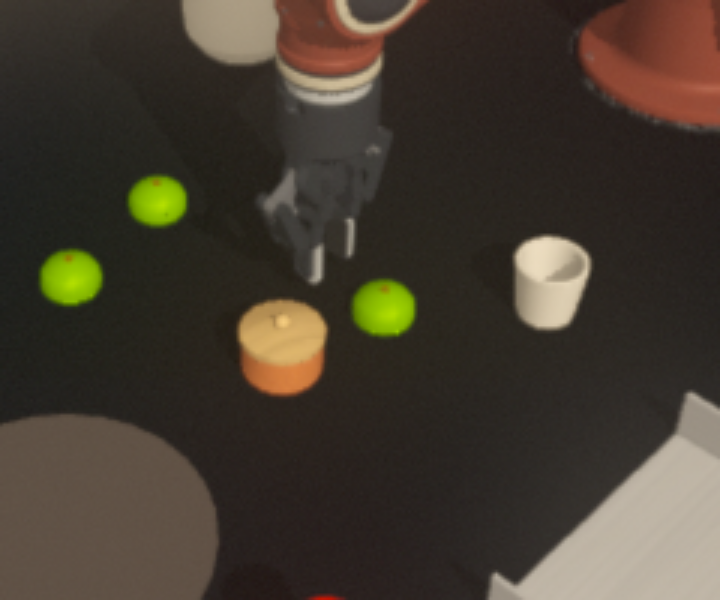

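The picture shows both fingertips (315,265 and 348,240 in the crop) behind the near lime (384,307), clear of the salt pot (283,345). I go down gently to find the surface.

>>> apply_moves:
  series:
    - {"jaw":0.65,"dx":0,"dy":0,"dz":5,"turn":0}
    - {"jaw":0.65,"dx":0,"dy":0,"dz":9,"turn":0}
    - {"jaw":0.65,"dx":0,"dy":0,"dz":13,"turn":0}
    - {"jaw":0.65,"dx":0,"dy":0,"dz":15,"turn":0}
    - {"jaw":0.65,"dx":0,"dy":0,"dz":15,"turn":0}

```text
time: 3.78
tool_pos: [0.483, -0.0659, 0.0254]
tool_rot: [-0.0, 0.708, 0.706, -0.0]
contact_force: [0.0, -0.2, -0.5]
gripper_width: 0.349
grasp_force: 0.0
```

>>> apply_moves:
  series:
    - {"jaw":0.65,"dx":0,"dy":0,"dz":1,"turn":0}
    - {"jaw":0.65,"dx":0,"dy":0,"dz":2,"turn":0}
    - {"jaw":0.65,"dx":0,"dy":0,"dz":2,"turn":0}

```text
time: 4.03
tool_pos: [0.4833, -0.0659, 0.0237]
tool_rot: [-0.0, 0.708, 0.706, -0.0]
contact_force: [-0.6, -0.3, 0.5]
gripper_width: 0.35
grasp_force: 0.0
```

>>> apply_moves:
  series:
    - {"jaw":0.65,"dx":0,"dy":0,"dz":1,"turn":0}
    - {"jaw":0.65,"dx":0,"dy":0,"dz":2,"turn":0}
    - {"jaw":0.65,"dx":0,"dy":0,"dz":2,"turn":0}

```text
time: 4.28
tool_pos: [0.4833, -0.0658, 0.0216]
tool_rot: [-0.0, 0.708, 0.706, -0.0]
contact_force: [1.0, 0.5, -0.3]
gripper_width: 0.342
grasp_force: 0.0
```

>>> apply_moves:
  series:
    - {"jaw":0.65,"dx":0,"dy":0,"dz":1,"turn":0}
    - {"jaw":0.65,"dx":0,"dy":0,"dz":2,"turn":0}
    - {"jaw":0.65,"dx":0,"dy":0,"dz":2,"turn":0}

```text
time: 4.53
tool_pos: [0.4832, -0.0658, 0.0195]
tool_rot: [-0.0, 0.708, 0.706, -0.0]
contact_force: [0.2, 0.3, 1.1]
gripper_width: 0.352
grasp_force: 0.0
```

>>> apply_moves:
  series:
    - {"jaw":0.65,"dx":12,"dy":0,"dz":0,"turn":0}
    - {"jaw":0.65,"dx":24,"dy":0,"dz":0,"turn":0}
    - {"jaw":0.65,"dx":34,"dy":0,"dz":0,"turn":0}
    - {"jaw":0.65,"dx":44,"dy":0,"dz":0,"turn":0}
    - {"jaw":0.65,"dx":56,"dy":0,"dz":0,"turn":0}

```text
time: 4.95
tool_pos: [0.4834, -0.0086, 0.0198]
tool_rot: [0.0, 0.708, 0.707, 0.0]
contact_force: [0.3, 0.7, -0.0]
gripper_width: 0.349
grasp_force: 0.1
```

```bash
cat >> h.py <<'E'
def limes():
    for n in ("top","scene"):
        f=grab_frame(n);h=cv2.cvtColor(f["pixels"],cv2.COLOR_RGB2HSV)
        k,l,st,c=cv2.connectedComponentsWithStats(cv2.inRange(h,(35,120,60),(60,255,255)))
        for i in range(1,k):
            if st[i,4]<30: continue
            p=ray(f,[c[i]],.011)[0];d=p[:2]-[.5556,.296]
            print(n,st[i,4],p.round(3),"tray xy",np.round([.997*d[0]-.077*d[1],.077*d[0]+.997*d[1]],3))
    print(state()["tool_pos"].round(4) if hasattr(state()["tool_pos"],"round") else state()["tool_pos"]); return f
E
python3 -c "
from h import *
f=limes()
cv2.imwrite('pics/s2.png',cv2.resize(f['pixels'][150:350,230:470,::-1],None,fx=3,fy=3))"
```

```text
top 446 [ 0.612 -0.215  0.011] tray xy [ 0.095 -0.505]
top 455 [ 0.498 -0.231  0.011] tray xy [-0.017 -0.529]
scene 292 [ 0.499 -0.232  0.011] tray xy [-0.016 -0.531]
scene 327 [ 0.613 -0.216  0.011] tray xy [ 0.097 -0.506]
scene 353 [0.486 0.024 0.011] tray xy [-0.049 -0.277]
[ 0.4832 -0.008   0.0196]
```

View pics/s2.png

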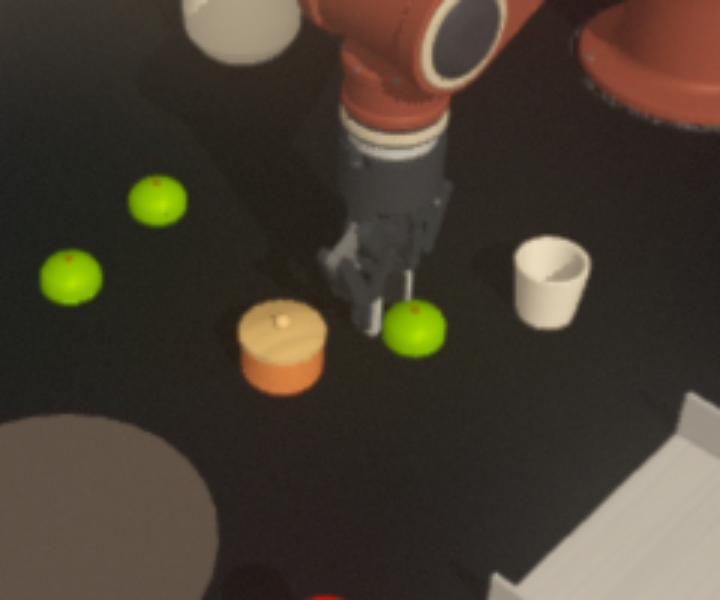

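The lime (415,328) sits in the cradle of the two tips, 32 mm ahead of the TCP, and moves with them. Carry on into the tray.

>>> apply_moves:
  series:
    - {"jaw":0.65,"dx":16,"dy":0,"dz":0,"turn":0}
    - {"jaw":0.65,"dx":33,"dy":0,"dz":0,"turn":0}
    - {"jaw":0.65,"dx":50,"dy":0,"dz":0,"turn":0}
    - {"jaw":0.65,"dx":67,"dy":1,"dz":0,"turn":0}
    - {"jaw":0.65,"dx":84,"dy":2,"dz":0,"turn":0}

```text
time: 5.47
tool_pos: [0.4857, 0.0749, 0.0199]
tool_rot: [0.0, 0.708, 0.706, -0.0]
contact_force: [-0.3, 0.3, 0.1]
gripper_width: 0.35
grasp_force: 0.2
```

>>> apply_moves:
  series:
    - {"jaw":0.65,"dx":17,"dy":1,"dz":0,"turn":0}
    - {"jaw":0.65,"dx":34,"dy":2,"dz":0,"turn":0}
    - {"jaw":0.65,"dx":51,"dy":3,"dz":0,"turn":0}
    - {"jaw":0.65,"dx":68,"dy":4,"dz":0,"turn":0}
    - {"jaw":0.65,"dx":85,"dy":5,"dz":0,"turn":0}

```text
time: 5.88
tool_pos: [0.4909, 0.1599, 0.0198]
tool_rot: [0.0, 0.708, 0.707, -0.0]
contact_force: [-0.1, -0.7, -0.2]
gripper_width: 0.354
grasp_force: 0.2
```

>>> apply_moves:
  series:
    - {"jaw":0.65,"dx":18,"dy":1,"dz":0,"turn":0}
    - {"jaw":0.65,"dx":36,"dy":2,"dz":0,"turn":0}
    - {"jaw":0.65,"dx":54,"dy":3,"dz":0,"turn":0}
    - {"jaw":0.65,"dx":70,"dy":3,"dz":0,"turn":0}
    - {"jaw":0.65,"dx":82,"dy":3,"dz":0,"turn":0}

```text
time: 6.3
tool_pos: [0.494, 0.2423, 0.0198]
tool_rot: [0.0, 0.708, 0.707, 0.0]
contact_force: [-0.2, -0.6, -0.3]
gripper_width: 0.348
grasp_force: 0.2
```

```bash
python3 -c "
from h import *
limes()"
```

```text
top 441 [ 0.612 -0.215  0.011] tray xy [ 0.095 -0.505]
top 447 [ 0.498 -0.231  0.011] tray xy [-0.017 -0.529]
scene 291 [ 0.499 -0.232  0.011] tray xy [-0.016 -0.53 ]
scene 329 [ 0.613 -0.216  0.011] tray xy [ 0.097 -0.506]
scene 407 [0.497 0.273 0.011] tray xy [-0.057 -0.027]
[0.494  0.2424 0.0199]
```

>>> apply_moves:
  series:
    - {"jaw":0.65,"dx":-20,"dy":0,"dz":0,"turn":0}
    - {"jaw":0.65,"dx":-38,"dy":0,"dz":-20,"turn":0}
    - {"jaw":0.65,"dx":-55,"dy":0,"dz":-55,"turn":0}
    - {"jaw":0.65,"dx":-75,"dy":0,"dz":-90,"turn":0}
    - {"jaw":0.65,"dx":-110,"dy":0,"dz":-105,"turn":0}

```text
time: 6.82
tool_pos: [0.4959, 0.1311, 0.1296]
tool_rot: [0.002, 0.707, 0.707, 0.003]
contact_force: [1.2, -0.6, 0.7]
gripper_width: 0.354
grasp_force: 0.0
```

>>> apply_moves:
  series:
    - {"jaw":0.65,"dx":-38,"dy":12,"dz":0,"turn":0}
    - {"jaw":0.65,"dx":-76,"dy":24,"dz":0,"turn":0}
    - {"jaw":0.65,"dx":-114,"dy":36,"dz":0,"turn":0}
    - {"jaw":0.65,"dx":-152,"dy":48,"dz":0,"turn":0}
    - {"jaw":0.65,"dx":-190,"dy":60,"dz":0,"turn":0}

```text
time: 7.23
tool_pos: [0.5531, -0.0618, 0.1248]
tool_rot: [0.0, 0.708, 0.706, -0.0]
contact_force: [-0.2, 0.5, -0.3]
gripper_width: 0.352
grasp_force: 0.0
```

>>> apply_moves:
  series:
    - {"jaw":0.65,"dx":-38,"dy":12,"dz":0,"turn":0}
    - {"jaw":0.65,"dx":-76,"dy":24,"dz":0,"turn":0}
    - {"jaw":0.65,"dx":-114,"dy":36,"dz":0,"turn":0}
    - {"jaw":0.65,"dx":-152,"dy":48,"dz":0,"turn":0}
    - {"jaw":0.65,"dx":-190,"dy":59,"dz":0,"turn":0}

```text
time: 7.65
tool_pos: [0.6115, -0.2519, 0.1245]
tool_rot: [-0.0, 0.708, 0.706, -0.0]
contact_force: [0.8, 0.2, -0.8]
gripper_width: 0.351
grasp_force: 0.0
```

>>> apply_moves:
  series:
    - {"jaw":0.65,"dx":-18,"dy":0,"dz":15,"turn":0}
    - {"jaw":0.65,"dx":-18,"dy":0,"dz":50,"turn":0}
    - {"jaw":0.65,"dx":-18,"dy":0,"dz":80,"turn":0}
    - {"jaw":0.65,"dx":-18,"dy":0,"dz":98,"turn":0}
    - {"jaw":0.65,"dx":-18,"dy":0,"dz":103,"turn":0}

```text
time: 8.07
tool_pos: [0.6087, -0.2671, 0.0186]
tool_rot: [-0.004, 0.708, 0.706, -0.002]
contact_force: [-8.8, 2.2, 12.4]
gripper_width: 0.345
grasp_force: 6.0
```

>>> apply_moves:
  series:
    - {"jaw":0.65,"dx":0,"dy":0,"dz":1,"turn":0}
    - {"jaw":0.65,"dx":0,"dy":0,"dz":2,"turn":0}

```text
time: 8.23
tool_pos: [0.6114, -0.2678, 0.0196]
tool_rot: [-0.0, 0.708, 0.706, -0.0]
contact_force: [0.1, -0.5, 0.8]
gripper_width: 0.352
grasp_force: 0.0
```

>>> apply_moves:
  series:
    - {"jaw":0.65,"dx":8,"dy":0,"dz":-3,"turn":0}
    - {"jaw":0.65,"dx":18,"dy":0,"dz":-3,"turn":0}
    - {"jaw":0.65,"dx":28,"dy":0,"dz":-3,"turn":0}
    - {"jaw":0.65,"dx":40,"dy":3,"dz":-3,"turn":0}
    - {"jaw":0.65,"dx":54,"dy":7,"dz":-3,"turn":0}

```text
time: 8.65
tool_pos: [0.6193, -0.2119, 0.0232]
tool_rot: [0.0, 0.708, 0.706, 0.0]
contact_force: [-1.1, -0.1, 0.3]
gripper_width: 0.349
grasp_force: 0.3
```

>>> apply_moves:
  series:
    - {"jaw":0.65,"dx":16,"dy":5,"dz":0,"turn":0}
    - {"jaw":0.65,"dx":32,"dy":10,"dz":0,"turn":0}
    - {"jaw":0.65,"dx":48,"dy":16,"dz":0,"turn":0}
    - {"jaw":0.65,"dx":64,"dy":22,"dz":0,"turn":0}
    - {"jaw":0.65,"dx":80,"dy":27,"dz":0,"turn":0}

```text
time: 9.07
tool_pos: [0.6468, -0.1309, 0.023]
tool_rot: [0.0, 0.707, 0.707, 0.0]
contact_force: [-0.1, -0.4, 0.3]
gripper_width: 0.35
grasp_force: 0.3
```

```bash
python3 -c "
from h import *
f=limes()
cv2.imwrite('pics/s3.png',cv2.resize(f['pixels'][180:380,180:420,::-1],None,fx=3,fy=3))"
```

```text
top 81 [ 0.659 -0.092  0.011] tray xy [ 0.133 -0.379]
top 371 [0.495 0.273 0.011] tray xy [-0.059 -0.028]
top 454 [ 0.498 -0.231  0.011] tray xy [-0.017 -0.53 ]
scene 118 [ 0.486 -0.228  0.011] tray xy [-0.029 -0.528]
scene 385 [ 0.651 -0.096  0.011] tray xy [ 0.125 -0.384]
scene 409 [0.497 0.273 0.011] tray xy [-0.057 -0.027]
[ 0.6469 -0.1297  0.0228]
```

View pics/s3.png

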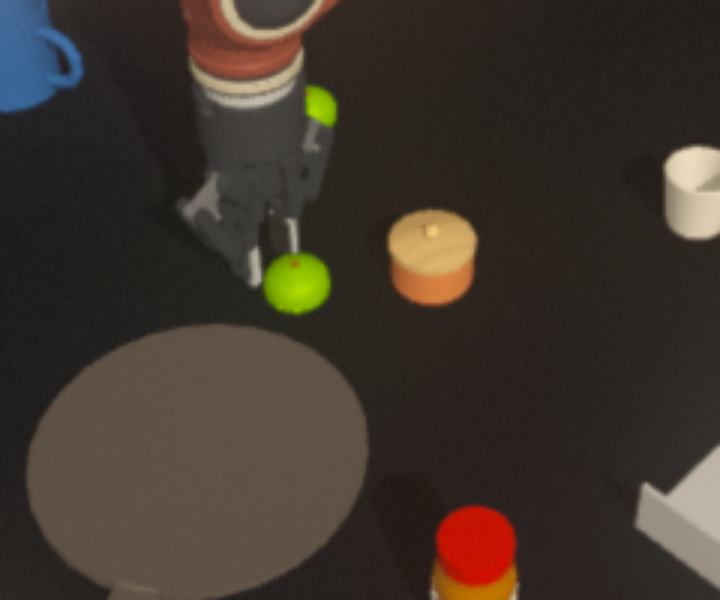

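The lime (297,283) is cradled and aimed between pot and griddle; the finger knuckles (185,208) and (325,150) stick out well sideways, so I measure their clearance to the salt pot before passing.

```bash
python3 -c "
from h import *
f=grab_frame('scene')
for x,y in [(178,208),(205,225),(245,285),(258,285),(325,150),(318,198),(305,200),(292,250)]:
    uv=[[180+x/3,180+y/3]]
    a,b=ray(f,uv,0)[0],ray(f,uv,.1)[0]
    for Y in (-.14,-.13,-.12):
        t=(Y-a[1])/(b[1]-a[1]);print((x,y),(a+t*(b-a)).round(3),end=' ')
    print()
"
```

```text
(178, 208) [ 0.712 -0.14   0.101] (178, 208) [ 0.72  -0.13   0.112] (178, 208) [ 0.727 -0.12   0.123] 
(205, 225) [ 0.692 -0.14   0.071] (205, 225) [ 0.699 -0.13   0.082] (205, 225) [ 0.707 -0.12   0.094] 
(245, 285) [ 0.662 -0.14  -0.011] (245, 285) [ 0.67  -0.13   0.002] (245, 285) [ 0.679 -0.12   0.014] 
(258, 285) [ 0.649 -0.14  -0.021] (258, 285) [ 0.658 -0.13  -0.008] (258, 285) [ 0.666 -0.12   0.005] 
(325, 150) [ 0.57  -0.14   0.062] (325, 150) [ 0.58  -0.13   0.074] (325, 150) [ 0.59  -0.12   0.085] 
(318, 198) [ 0.581 -0.14   0.021] (318, 198) [ 0.59  -0.13   0.033] (318, 198) [ 0.6   -0.12   0.046] 
(305, 200) [ 0.594 -0.14   0.028] (305, 200) [ 0.604 -0.13   0.04 ] (305, 200) [ 0.613 -0.12   0.053] 
(292, 250) [ 0.612 -0.14  -0.011] (292, 250) [ 0.621 -0.13   0.001] (292, 250) [ 0.63  -0.12   0.014]
```

```bash
python3 -c "
from h import *
f=grab_frame('top')
o=spotter.outline_of(f,'budare')[0]['region'].astype(np.uint8)
c=max(cv2.findContours(o,0,2)[0],key=cv2.contourArea).reshape(-1,2)
p=ray(f,c,.01)[:,:2]; p=p[p[:,0]<.85]
A=np.c_[2*p,np.ones(len(p))];s=np.linalg.lstsq(A,(p**2).sum(1),rcond=None)[0];print('budare',s[:2],np.sqrt(s[2]+s[0]**2+s[1]**2),p[:,0].min())
o=spotter.outline_of(f,'salt');print([(x['conf'],x['extent'],ray(f,[[np.mean(x['extent'][::2]),np.mean(x['extent'][1::2])]],.04)[0]) for x in o[:1]])
"
```

```text
budare [ 0.79950239 -0.02767137] 0.09608929705820059 0.6896865601341251
[(0.52, [273.9, 227.2, 280.8, 241.9], array([ 0.57088928, -0.00716462,  0.04      ]))]
```

>>> apply_moves:
  series:
    - {"jaw":0.65,"dx":0,"dy":0,"dz":-4,"turn":0}
    - {"jaw":0.85,"dx":0,"dy":0,"dz":-4,"turn":0}
    - {"jaw":0.85,"dx":0,"dy":0,"dz":-4,"turn":0}
    - {"jaw":0.85,"dx":9,"dy":2,"dz":-4,"turn":0}
    - {"jaw":0.85,"dx":18,"dy":4,"dz":-4,"turn":0}

```text
time: 9.78
tool_pos: [0.6503, -0.1153, 0.0269]
tool_rot: [0.0, 0.708, 0.706, 0.0]
contact_force: [0.9, -1.1, 0.1]
gripper_width: 0.149
grasp_force: 0.2
```

>>> apply_moves:
  series:
    - {"jaw":0.85,"dx":8,"dy":2,"dz":0,"turn":0}
    - {"jaw":0.85,"dx":16,"dy":4,"dz":0,"turn":0}
    - {"jaw":0.85,"dx":24,"dy":5,"dz":0,"turn":0}
    - {"jaw":0.85,"dx":24,"dy":5,"dz":0,"turn":0}

```text
time: 10.12
tool_pos: [0.6554, -0.0891, 0.0266]
tool_rot: [-0.0, 0.707, 0.707, 0.0]
contact_force: [0.1, 0.1, 0.5]
gripper_width: 0.151
grasp_force: 0.0
```

```bash
python3 -c "
from h import *
f=limes()
cv2.imwrite('pics/s4.png',cv2.resize(f['pixels'][180:380,180:420,::-1],None,fx=3,fy=3))"
```

```text
top 82 [ 0.668 -0.042  0.011] tray xy [ 0.138 -0.329]
top 371 [0.495 0.273 0.011] tray xy [-0.059 -0.028]
top 457 [ 0.498 -0.231  0.011] tray xy [-0.017 -0.529]
scene 399 [ 0.658 -0.055  0.011] tray xy [ 0.129 -0.342]
scene 411 [0.497 0.273 0.011] tray xy [-0.057 -0.027]
[ 0.6553 -0.0905  0.0266]
```

View pics/s4.png

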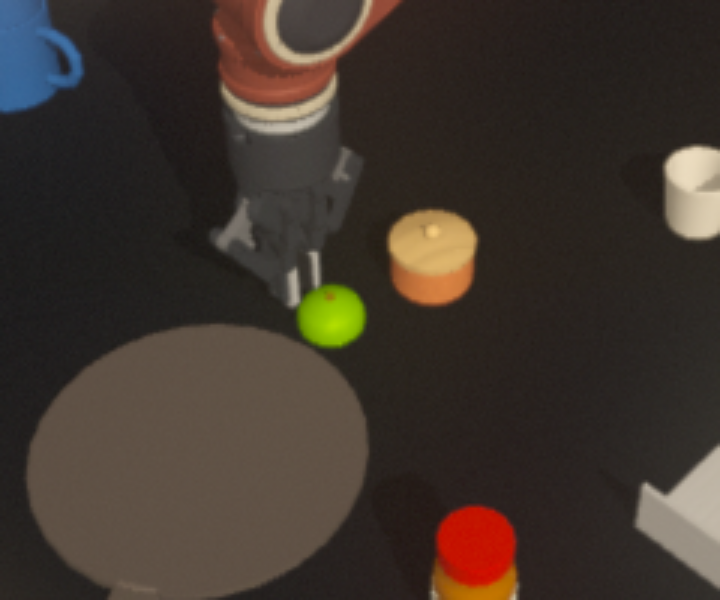

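Lime (331,316) is between griddle and pot, still cradled by the nearly shut tips; check the right knuckle's clearance.

```bash
python3 -c "
from h import *
f=grab_frame('scene')
for x,y in [(363,160),(350,205),(340,228),(330,232),(322,285)]:
    uv=[[180+x/3,180+y/3]]
    a,b=ray(f,uv,0)[0],ray(f,uv,.1)[0]
    t=(-.09-a[1])/(b[1]-a[1]);print((x,y),(a+t*(b-a)).round(3))
"
```

```text
(363, 160) [ 0.582 -0.09   0.087]
(350, 205) [ 0.597 -0.09   0.054]
(340, 228) [ 0.609 -0.09   0.039]
(330, 232) [ 0.619 -0.09   0.043]
(322, 285) [ 0.63  -0.09  -0.003]
```

The knuckles would brush the pot (x 0.597 at its top height against its edge 0.6035). I lift clear and turn a quarter, to straddle the lime along the push direction instead.

>>> apply_moves:
  series:
    - {"jaw":0.85,"dx":-12,"dy":0,"dz":0,"turn":0}
    - {"jaw":0.6,"dx":-12,"dy":0,"dz":-35,"turn":0}
    - {"jaw":0.1,"dx":-12,"dy":0,"dz":-70,"turn":0.1}
    - {"jaw":0.1,"dx":-12,"dy":0,"dz":-100,"turn":0.22}
    - {"jaw":0.1,"dx":-12,"dy":0,"dz":-100,"turn":0.34}

```text
time: 10.68
tool_pos: [0.6597, -0.1059, 0.1358]
tool_rot: [0.005, 0.819, 0.574, 0.004]
contact_force: [2.0, -0.4, 0.6]
gripper_width: 0.714
grasp_force: 0.0
```

>>> apply_moves:
  series:
    - {"jaw":0.1,"dx":0,"dy":0,"dz":0,"turn":0.12}
    - {"jaw":0.1,"dx":0,"dy":0,"dz":0,"turn":0.24}
    - {"jaw":0.1,"dx":0,"dy":0,"dz":0,"turn":0.36}
    - {"jaw":0.1,"dx":0,"dy":0,"dz":0,"turn":0.48}
    - {"jaw":0.1,"dx":0,"dy":0,"dz":0,"turn":0.6}

```text
time: 11.1
tool_pos: [0.6551, -0.1047, 0.1268]
tool_rot: [0.0, 0.952, 0.306, -0.0]
contact_force: [-0.3, -0.7, -0.3]
gripper_width: 0.897
grasp_force: 0.0
```

>>> apply_moves:
  series:
    - {"jaw":0.1,"dx":0,"dy":0,"dz":0,"turn":0.12}
    - {"jaw":0.1,"dx":0,"dy":0,"dz":0,"turn":0.24}
    - {"jaw":0.1,"dx":0,"dy":0,"dz":0,"turn":0.36}
    - {"jaw":0.1,"dx":0,"dy":0,"dz":0,"turn":0.48}
    - {"jaw":0.1,"dx":0,"dy":0,"dz":0,"turn":0.6}

```text
time: 11.52
tool_pos: [0.6551, -0.1047, 0.1267]
tool_rot: [0.0, 1.0, 0.011, -0.0]
contact_force: [0.3, 0.2, 0.3]
gripper_width: 0.904
grasp_force: 0.0
```

```bash
python3 -c "
from h import *
limes(); s=state();print(s['tool_rot'],s['joint_pos'],s['gripper_width'])"
```

```text
top 31 [ 0.672 -0.069  0.011] tray xy [ 0.144 -0.355]
top 371 [0.495 0.273 0.011] tray xy [-0.059 -0.028]
top 449 [ 0.498 -0.231  0.011] tray xy [-0.017 -0.53 ]
scene 31 [ 0.499 -0.245  0.011] tray xy [-0.015 -0.544]
scene 399 [ 0.658 -0.055  0.011] tray xy [ 0.129 -0.342]
scene 411 [0.497 0.273 0.011] tray xy [-0.057 -0.027]
[ 0.6552 -0.1046  0.1268]
[1.57781677e-04 9.99902405e-01 1.39697956e-02 1.35436854e-05] [-2.70196050e-01  2.40625546e-01  1.61790715e+00 -3.07985457e-04
  1.28294550e+00  1.27274719e+00] 0.8990724922835438
```

>>> apply_moves:
  series:
    - {"jaw":0.1,"dx":1,"dy":-25,"dz":0,"turn":0.03}
    - {"jaw":0.1,"dx":2,"dy":-49,"dz":0,"turn":0.03}
    - {"jaw":0.1,"dx":2,"dy":-49,"dz":0,"turn":0.03}
    - {"jaw":0.1,"dx":2,"dy":-49,"dz":30,"turn":0.03}
    - {"jaw":0.1,"dx":2,"dy":-49,"dz":60,"turn":0.03}

```text
time: 12.03
tool_pos: [0.6584, -0.0552, 0.0694]
tool_rot: [0.001, 1.0, 0.001, 0.003]
contact_force: [0.3, -0.3, -0.6]
gripper_width: 0.898
grasp_force: 0.0
```

>>> apply_moves:
  series:
    - {"jaw":0.1,"dx":0,"dy":0,"dz":15,"turn":0}
    - {"jaw":0.1,"dx":0,"dy":0,"dz":29,"turn":0}
    - {"jaw":0.1,"dx":0,"dy":0,"dz":38,"turn":0}
    - {"jaw":0.1,"dx":0,"dy":0,"dz":43,"turn":0}
    - {"jaw":0.1,"dx":0,"dy":0,"dz":44,"turn":0}

```text
time: 12.45
tool_pos: [0.6558, -0.0545, 0.0223]
tool_rot: [-0.0, 1.0, -0.001, -0.0]
contact_force: [0.7, -1.1, 0.4]
gripper_width: 0.899
grasp_force: 0.0
```

>>> apply_moves:
  series:
    - {"jaw":0.25,"dx":0,"dy":0,"dz":1,"turn":0}
    - {"jaw":0.25,"dx":0,"dy":0,"dz":3,"turn":0}
    - {"jaw":0.25,"dx":0,"dy":0,"dz":4,"turn":0}
    - {"jaw":0.25,"dx":0,"dy":0,"dz":5,"turn":0}
    - {"jaw":0.25,"dx":0,"dy":0,"dz":5,"turn":0}

```text
time: 12.87
tool_pos: [0.6561, -0.0542, 0.0181]
tool_rot: [0.0, 1.0, -0.001, 0.0]
contact_force: [0.5, -0.0, 0.0]
gripper_width: 0.75
grasp_force: 0.0
```

```bash
python3 -c "
from h import *
f=limes()
cv2.imwrite('pics/s5.png',cv2.resize(f['pixels'][180:380,180:420,::-1],None,fx=3,fy=3))"
```

```text
top 371 [0.495 0.273 0.011] tray xy [-0.059 -0.028]
top 456 [ 0.498 -0.231  0.011] tray xy [-0.017 -0.529]
scene 332 [ 0.661 -0.057  0.011] tray xy [ 0.133 -0.344]
scene 410 [0.497 0.273 0.011] tray xy [-0.057 -0.027]
[ 0.656  -0.0542  0.018 ]
```

View pics/s5.png

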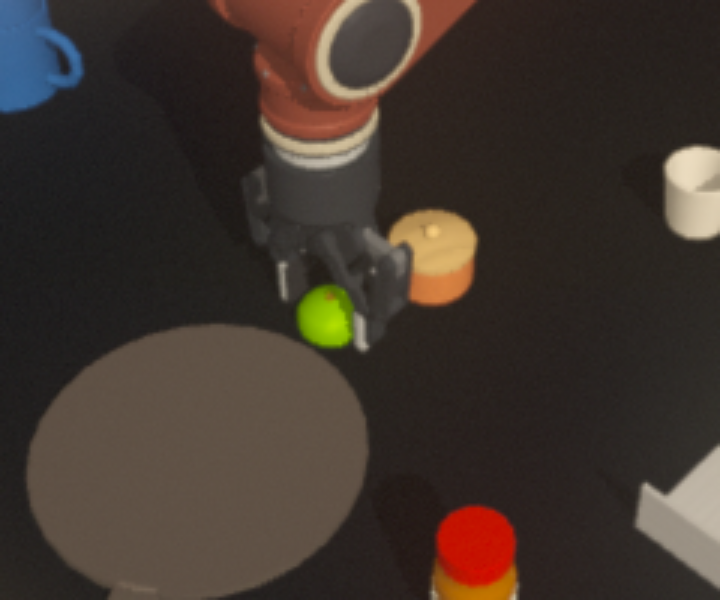

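The lime (327,316) sits untouched between the open fingers, and the gripper is clear of the pot. I aim the tool at the slot and push with the rear finger.

>>> apply_moves:
  series:
    - {"jaw":0.25,"dx":0,"dy":0,"dz":0,"turn":-0.07}
    - {"jaw":0.25,"dx":0,"dy":0,"dz":0,"turn":-0.132}
    - {"jaw":0.25,"dx":0,"dy":0,"dz":0,"turn":-0.132}

```text
time: 13.22
tool_pos: [0.656, -0.0542, 0.0179]
tool_rot: [0.0, 0.998, 0.066, 0.0]
contact_force: [-0.2, 0.1, 0.7]
gripper_width: 0.754
grasp_force: 0.0
```

>>> apply_moves:
  series:
    - {"jaw":0.25,"dx":0,"dy":-8,"dz":0,"turn":0}
    - {"jaw":0.25,"dx":0,"dy":-18,"dz":0,"turn":0}
    - {"jaw":0.25,"dx":0,"dy":-30,"dz":0,"turn":0}
    - {"jaw":0.25,"dx":0,"dy":-42,"dz":0,"turn":0}
    - {"jaw":0.25,"dx":0,"dy":-54,"dz":0,"turn":0}

```text
time: 13.63
tool_pos: [0.6486, 0.001, 0.0178]
tool_rot: [-0.0, 0.998, 0.065, 0.0]
contact_force: [-0.6, -0.6, 0.0]
gripper_width: 0.75
grasp_force: 0.2
```

>>> apply_moves:
  series:
    - {"jaw":0.25,"dx":0,"dy":-14,"dz":0,"turn":0}
    - {"jaw":0.25,"dx":0,"dy":-28,"dz":0,"turn":0}
    - {"jaw":0.25,"dx":0,"dy":-42,"dz":0,"turn":0}
    - {"jaw":0.25,"dx":0,"dy":-56,"dz":0,"turn":0}
    - {"jaw":0.25,"dx":0,"dy":-70,"dz":0,"turn":0}

```text
time: 14.05
tool_pos: [0.6394, 0.0704, 0.0177]
tool_rot: [-0.0, 0.998, 0.066, -0.0]
contact_force: [0.5, -0.8, -0.6]
gripper_width: 0.751
grasp_force: 0.2
```

```bash
python3 -c "
from h import *
f=limes()
cv2.imwrite('pics/s6.png',cv2.resize(f['pixels'][180:420,180:480,::-1],None,fx=2.5,fy=2.5))"
```

```text
top 40 [0.632 0.043 0.011] tray xy [ 0.096 -0.246]
top 371 [0.495 0.273 0.011] tray xy [-0.059 -0.028]
top 436 [ 0.498 -0.231  0.011] tray xy [-0.017 -0.53 ]
scene 260 [ 0.499 -0.233  0.011] tray xy [-0.016 -0.532]
scene 449 [0.645 0.065 0.011] tray xy [ 0.107 -0.223]
scene 411 [0.497 0.273 0.011] tray xy [-0.057 -0.027]
[0.6391 0.0712 0.0176]
```

View pics/s6.png

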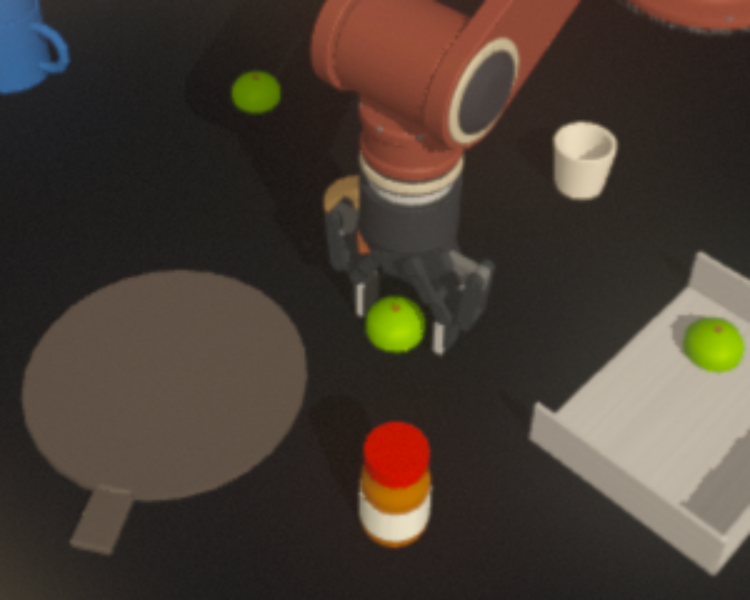

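The lime (395,324) still rides against the rear finger, heading between spice jar and pot toward the tray's right half. Continue.

>>> apply_moves:
  series:
    - {"jaw":0.25,"dx":0,"dy":-14,"dz":0,"turn":0}
    - {"jaw":0.25,"dx":0,"dy":-28,"dz":0,"turn":0}
    - {"jaw":0.25,"dx":0,"dy":-42,"dz":0,"turn":0}
    - {"jaw":0.25,"dx":0,"dy":-56,"dz":0,"turn":0}
    - {"jaw":0.25,"dx":0,"dy":-70,"dz":0,"turn":0}

```text
time: 14.57
tool_pos: [0.6304, 0.1396, 0.0178]
tool_rot: [-0.0, 0.998, 0.065, 0.0]
contact_force: [0.0, 0.4, -0.1]
gripper_width: 0.751
grasp_force: 0.2
```

```bash
python3 -c "
from h import *
f=limes()"
```

```text
top 104 [0.621 0.12  0.011] tray xy [ 0.079 -0.171]
top 429 [ 0.498 -0.231  0.011] tray xy [-0.017 -0.53 ]
scene 268 [ 0.499 -0.233  0.011] tray xy [-0.016 -0.532]
scene 410 [0.497 0.273 0.011] tray xy [-0.057 -0.027]
scene 473 [0.637 0.135 0.011] tray xy [ 0.093 -0.154]
[0.63   0.1406 0.0177]
```

>>> apply_moves:
  series:
    - {"jaw":0.25,"dx":0,"dy":-14,"dz":0,"turn":0}
    - {"jaw":0.25,"dx":0,"dy":-28,"dz":0,"turn":0}
    - {"jaw":0.25,"dx":0,"dy":-42,"dz":0,"turn":0}
    - {"jaw":0.25,"dx":0,"dy":-56,"dz":0,"turn":0}
    - {"jaw":0.25,"dx":0,"dy":-70,"dz":0,"turn":0}

```text
time: 15.08
tool_pos: [0.6212, 0.2091, 0.0177]
tool_rot: [-0.0, 0.998, 0.065, -0.0]
contact_force: [0.1, 0.4, 1.0]
gripper_width: 0.748
grasp_force: 0.1
```

>>> apply_moves:
  series:
    - {"jaw":0.25,"dx":0,"dy":-14,"dz":0,"turn":0}
    - {"jaw":0.25,"dx":0,"dy":-28,"dz":0,"turn":0}
    - {"jaw":0.25,"dx":0,"dy":-42,"dz":0,"turn":0}
    - {"jaw":0.25,"dx":0,"dy":-52,"dz":0,"turn":0}
    - {"jaw":0.25,"dx":0,"dy":-60,"dz":0,"turn":0}

```text
time: 15.5
tool_pos: [0.6133, 0.2685, 0.0177]
tool_rot: [-0.0, 0.998, 0.066, 0.0]
contact_force: [0.1, 0.4, 0.5]
gripper_width: 0.748
grasp_force: 0.2
```

```bash
python3 -c "
from h import *
f=limes()
cv2.imwrite('pics/s7.png',cv2.resize(f['pixels'][180:420,280:580,::-1],None,fx=2.5,fy=2.5))"
```

```text
top 147 [0.606 0.258 0.011] tray xy [ 0.053 -0.034]
top 371 [0.495 0.273 0.011] tray xy [-0.059 -0.028]
top 448 [ 0.498 -0.231  0.011] tray xy [-0.017 -0.53 ]
scene 291 [ 0.499 -0.232  0.011] tray xy [-0.016 -0.53 ]
scene 203 [0.493 0.283 0.011] tray xy [-0.062 -0.018]
scene 453 [0.618 0.26  0.011] tray xy [ 0.065 -0.031]
[0.6134 0.2684 0.0178]
```

View pics/s7.png

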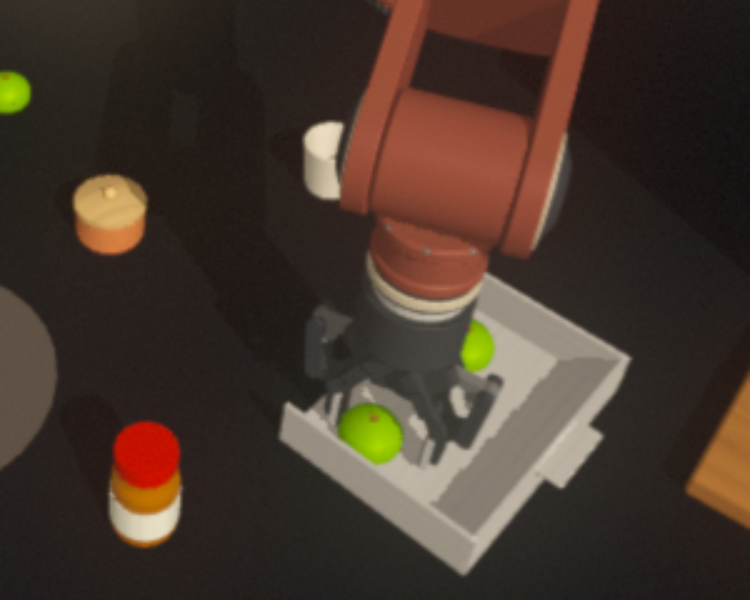

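Lime C (370,433) lies inside the tray beside A, walls and all else untouched. Lift off and travel to the last lime.

>>> apply_moves:
  series:
    - {"jaw":0.2,"dx":0,"dy":3,"dz":0,"turn":0}
    - {"jaw":0.15,"dx":0,"dy":3,"dz":-15,"turn":0}
    - {"jaw":0.1,"dx":0,"dy":3,"dz":-45,"turn":0}
    - {"jaw":0.1,"dx":0,"dy":3,"dz":-80,"turn":0}
    - {"jaw":0.1,"dx":0,"dy":3,"dz":-110,"turn":0}

```text
time: 16.02
tool_pos: [0.6144, 0.2631, 0.1306]
tool_rot: [-0.0, 0.998, 0.065, 0.0]
contact_force: [0.7, 0.3, 0.1]
gripper_width: 0.898
grasp_force: 0.0
```

>>> apply_moves:
  series:
    - {"jaw":0.1,"dx":-14,"dy":36,"dz":0,"turn":0}
    - {"jaw":0.1,"dx":-28,"dy":72,"dz":0,"turn":0}
    - {"jaw":0.1,"dx":-42,"dy":110,"dz":0,"turn":0}
    - {"jaw":0.1,"dx":-56,"dy":148,"dz":0,"turn":0}
    - {"jaw":0.1,"dx":-70,"dy":186,"dz":0,"turn":0}

```text
time: 16.43
tool_pos: [0.5684, 0.0682, 0.1292]
tool_rot: [0.0, 0.998, 0.065, 0.001]
contact_force: [0.3, -0.2, -0.5]
gripper_width: 0.897
grasp_force: 0.0
```

>>> apply_moves:
  series:
    - {"jaw":0.1,"dx":-14,"dy":37,"dz":0,"turn":0}
    - {"jaw":0.1,"dx":-28,"dy":74,"dz":0,"turn":0}
    - {"jaw":0.1,"dx":-42,"dy":111,"dz":0,"turn":0}
    - {"jaw":0.1,"dx":-56,"dy":148,"dz":0,"turn":0}
    - {"jaw":0.1,"dx":-70,"dy":186,"dz":0,"turn":0}

```text
time: 16.85
tool_pos: [0.5229, -0.1255, 0.1292]
tool_rot: [0.0, 0.998, 0.065, 0.001]
contact_force: [0.5, -0.2, 0.6]
gripper_width: 0.903
grasp_force: 0.0
```

>>> apply_moves:
  series:
    - {"jaw":0.1,"dx":-13,"dy":35,"dz":0,"turn":0.04}
    - {"jaw":0.1,"dx":-26,"dy":70,"dz":0,"turn":0.087}
    - {"jaw":0.1,"dx":-39,"dy":105,"dz":0,"turn":0.087}
    - {"jaw":0.1,"dx":-39,"dy":105,"dz":0,"turn":0.087}
    - {"jaw":0.1,"dx":-39,"dy":105,"dz":0,"turn":0.087}

```text
time: 17.27
tool_pos: [0.4981, -0.2346, 0.1291]
tool_rot: [0.0, 1.0, 0.019, 0.001]
contact_force: [0.6, 0.9, 0.4]
gripper_width: 0.899
grasp_force: 0.0
```

```bash
python3 -c "
from h import *
limes(); print(state()['tool_rot'])"
```

```text
top 355 [0.617 0.26  0.011] tray xy [ 0.064 -0.031]
top 371 [0.495 0.273 0.011] tray xy [-0.059 -0.028]
top 137 [ 0.484 -0.226  0.011] tray xy [-0.031 -0.526]
scene 291 [ 0.499 -0.232  0.011] tray xy [-0.016 -0.53 ]
scene 411 [0.497 0.273 0.011] tray xy [-0.057 -0.027]
scene 441 [0.618 0.261 0.011] tray xy [ 0.065 -0.03 ]
[ 0.4986 -0.2323  0.1284]
[-1.43000282e-05  9.99770182e-01  2.14358260e-02  2.98551167e-04]
```

>>> apply_moves:
  series:
    - {"jaw":0.1,"dx":0,"dy":0,"dz":35,"turn":0}
    - {"jaw":0.1,"dx":0,"dy":0,"dz":65,"turn":0}
    - {"jaw":0.1,"dx":0,"dy":0,"dz":88,"turn":0}
    - {"jaw":0.1,"dx":0,"dy":0,"dz":100,"turn":0}
    - {"jaw":0.1,"dx":0,"dy":0,"dz":105,"turn":0}

```text
time: 17.78
tool_pos: [0.4975, -0.2301, 0.0204]
tool_rot: [-0.001, 1.0, 0.023, -0.002]
contact_force: [0.9, 0.0, -0.0]
gripper_width: 0.901
grasp_force: 0.0
```

>>> apply_moves:
  series:
    - {"jaw":0.25,"dx":0,"dy":0,"dz":2,"turn":0}
    - {"jaw":0.25,"dx":0,"dy":0,"dz":5,"turn":0}
    - {"jaw":0.25,"dx":0,"dy":0,"dz":5,"turn":0}
    - {"jaw":0.25,"dx":0,"dy":-10,"dz":5,"turn":0}
    - {"jaw":0.25,"dx":0,"dy":-20,"dz":5,"turn":0}

```text
time: 18.2
tool_pos: [0.4988, -0.2124, 0.0192]
tool_rot: [0.001, 1.0, 0.021, 0.001]
contact_force: [0.1, -0.4, -0.0]
gripper_width: 0.755
grasp_force: 0.2
```

>>> apply_moves:
  series:
    - {"jaw":0.25,"dx":0,"dy":-14,"dz":0,"turn":0}
    - {"jaw":0.25,"dx":0,"dy":-28,"dz":0,"turn":0}
    - {"jaw":0.25,"dx":0,"dy":-42,"dz":0,"turn":0}
    - {"jaw":0.25,"dx":0,"dy":-56,"dz":0,"turn":0}
    - {"jaw":0.25,"dx":0,"dy":-70,"dz":0,"turn":0}

```text
time: 18.62
tool_pos: [0.4946, -0.1404, 0.0178]
tool_rot: [-0.0, 1.0, 0.022, -0.0]
contact_force: [-0.7, -0.5, 0.9]
gripper_width: 0.753
grasp_force: 0.2
```

```bash
python3 -c "
from h import *
limes()"
```

```text
top 354 [0.617 0.26  0.011] tray xy [ 0.064 -0.031]
top 371 [0.495 0.273 0.011] tray xy [-0.059 -0.028]
scene 289 [ 0.494 -0.147  0.011] tray xy [-0.027 -0.446]
scene 411 [0.497 0.273 0.011] tray xy [-0.057 -0.027]
scene 441 [0.618 0.261 0.011] tray xy [ 0.065 -0.03 ]
[ 0.4942 -0.1397  0.0173]
```

>>> apply_moves:
  series:
    - {"jaw":0.25,"dx":0,"dy":-15,"dz":0,"turn":0}
    - {"jaw":0.25,"dx":0,"dy":-30,"dz":0,"turn":0}
    - {"jaw":0.25,"dx":0,"dy":-45,"dz":0,"turn":0}
    - {"jaw":0.25,"dx":0,"dy":-60,"dz":0,"turn":0}
    - {"jaw":0.25,"dx":0,"dy":-75,"dz":0,"turn":0}

```text
time: 19.13
tool_pos: [0.4916, -0.0669, 0.0178]
tool_rot: [0.0, 1.0, 0.022, 0.0]
contact_force: [-0.2, 0.0, -0.3]
gripper_width: 0.755
grasp_force: 0.1
```

>>> apply_moves:
  series:
    - {"jaw":0.25,"dx":0,"dy":-15,"dz":0,"turn":0}
    - {"jaw":0.25,"dx":0,"dy":-30,"dz":0,"turn":0}
    - {"jaw":0.25,"dx":0,"dy":-45,"dz":0,"turn":0}
    - {"jaw":0.25,"dx":0,"dy":-60,"dz":0,"turn":0}
    - {"jaw":0.25,"dx":0,"dy":-75,"dz":0,"turn":0}

```text
time: 19.55
tool_pos: [0.4883, 0.0081, 0.0178]
tool_rot: [0.0, 1.0, 0.022, 0.0]
contact_force: [0.9, 0.1, 0.2]
gripper_width: 0.749
grasp_force: 0.1
```

```bash
python3 -c "
from h import *
limes()"
```

```text
top 354 [0.617 0.26  0.011] tray xy [ 0.064 -0.031]
top 371 [0.495 0.273 0.011] tray xy [-0.059 -0.028]
scene 343 [0.488 0.003 0.011] tray xy [-0.045 -0.297]
scene 410 [0.497 0.273 0.011] tray xy [-0.057 -0.027]
scene 441 [0.618 0.261 0.011] tray xy [ 0.065 -0.03 ]
[0.488  0.0089 0.0176]
```

>>> apply_moves:
  series:
    - {"jaw":0.25,"dx":0,"dy":6,"dz":0,"turn":0}
    - {"jaw":0.25,"dx":0,"dy":6,"dz":0,"turn":0.1}
    - {"jaw":0.25,"dx":0,"dy":6,"dz":0,"turn":0.2}
    - {"jaw":0.25,"dx":0,"dy":6,"dz":0,"turn":0.298}
    - {"jaw":0.25,"dx":0,"dy":6,"dz":0,"turn":0.298}

```text
time: 20.07
tool_pos: [0.4887, 0.0003, 0.0178]
tool_rot: [0.0, 0.992, -0.128, 0.0]
contact_force: [-0.2, -0.5, -0.0]
gripper_width: 0.746
grasp_force: 0.0
```

>>> apply_moves:
  series:
    - {"jaw":0.25,"dx":0,"dy":-8,"dz":0,"turn":0}
    - {"jaw":0.25,"dx":0,"dy":-20,"dz":0,"turn":0}
    - {"jaw":0.25,"dx":0,"dy":-34,"dz":0,"turn":0}
    - {"jaw":0.25,"dx":0,"dy":-48,"dz":0,"turn":0}
    - {"jaw":0.25,"dx":0,"dy":-62,"dz":0,"turn":0}

```text
time: 20.48
tool_pos: [0.5045, 0.0628, 0.0178]
tool_rot: [-0.0, 0.992, -0.126, 0.0]
contact_force: [-0.2, -0.0, -0.4]
gripper_width: 0.749
grasp_force: 0.1
```

>>> apply_moves:
  series:
    - {"jaw":0.25,"dx":0,"dy":-14,"dz":0,"turn":0}
    - {"jaw":0.25,"dx":0,"dy":-28,"dz":0,"turn":0}
    - {"jaw":0.25,"dx":0,"dy":-42,"dz":0,"turn":0}
    - {"jaw":0.25,"dx":0,"dy":-56,"dz":0,"turn":0}
    - {"jaw":0.25,"dx":0,"dy":-70,"dz":0,"turn":0}

```text
time: 20.9
tool_pos: [0.522, 0.1308, 0.0178]
tool_rot: [-0.0, 0.992, -0.126, 0.0]
contact_force: [-0.4, -0.0, 0.7]
gripper_width: 0.751
grasp_force: 0.2
```

```bash
python3 -c "
from h import *
limes();print(state()['tool_rot'])"
```

```text
top 291 [0.621 0.26  0.011] tray xy [ 0.068 -0.031]
top 55 [0.498 0.111 0.011] tray xy [-0.043 -0.189]
scene 349 [0.52  0.125 0.011] tray xy [-0.023 -0.173]
scene 411 [0.497 0.273 0.011] tray xy [-0.057 -0.027]
scene 441 [0.618 0.261 0.011] tray xy [ 0.065 -0.03 ]
[0.5223 0.1314 0.018 ]
[-2.93329718e-04  9.92145110e-01 -1.25091477e-01  3.42419340e-04]
```

>>> apply_moves:
  series:
    - {"jaw":0.25,"dx":0,"dy":-14,"dz":0,"turn":0}
    - {"jaw":0.25,"dx":0,"dy":-28,"dz":0,"turn":0}
    - {"jaw":0.25,"dx":0,"dy":-42,"dz":0,"turn":0}
    - {"jaw":0.25,"dx":0,"dy":-56,"dz":0,"turn":0}
    - {"jaw":0.25,"dx":0,"dy":-70,"dz":0,"turn":0}

```text
time: 21.42
tool_pos: [0.5397, 0.1986, 0.0178]
tool_rot: [-0.0, 0.992, -0.127, 0.0]
contact_force: [0.3, -0.1, 0.1]
gripper_width: 0.747
grasp_force: 0.1
```

>>> apply_moves:
  series:
    - {"jaw":0.25,"dx":0,"dy":-14,"dz":0,"turn":0}
    - {"jaw":0.25,"dx":0,"dy":-28,"dz":0,"turn":0}
    - {"jaw":0.25,"dx":0,"dy":-42,"dz":0,"turn":0}
    - {"jaw":0.25,"dx":0,"dy":-56,"dz":0,"turn":0}
    - {"jaw":0.25,"dx":0,"dy":-68,"dz":0,"turn":0}

```text
time: 21.83
tool_pos: [0.5568, 0.2645, 0.0178]
tool_rot: [-0.0, 0.992, -0.127, 0.0]
contact_force: [0.4, -0.4, 0.5]
gripper_width: 0.748
grasp_force: 0.2
```

```bash
python3 -c "
from h import *
limes()"
```

```text
top 362 [0.617 0.261 0.011] tray xy [ 0.064 -0.031]
top 115 [0.536 0.256 0.011] tray xy [-0.017 -0.041]
top 224 [0.495 0.265 0.011] tray xy [-0.058 -0.036]
scene 431 [0.552 0.259 0.011] tray xy [-0.001 -0.037]
scene 443 [0.618 0.261 0.011] tray xy [ 0.065 -0.03 ]
[0.557  0.2648 0.018 ]
```

B is in. Back off, lift, and verify from a clear position.

>>> apply_moves:
  series:
    - {"jaw":0.2,"dx":0,"dy":4,"dz":0,"turn":0}
    - {"jaw":0.18,"dx":0,"dy":4,"dz":-15,"turn":0}
    - {"jaw":0.18,"dx":0,"dy":4,"dz":-45,"turn":0}
    - {"jaw":0.18,"dx":0,"dy":4,"dz":-85,"turn":0}
    - {"jaw":0.18,"dx":0,"dy":4,"dz":-125,"turn":0}

```text
time: 22.35
tool_pos: [0.5539, 0.2575, 0.1424]
tool_rot: [0.001, 0.992, -0.127, -0.002]
contact_force: [1.2, 0.9, 0.3]
gripper_width: 0.82
grasp_force: 0.0
```

>>> apply_moves:
  series:
    - {"jaw":0.18,"dx":0,"dy":38,"dz":-10,"turn":0}
    - {"jaw":0.18,"dx":0,"dy":76,"dz":-20,"turn":0}
    - {"jaw":0.18,"dx":0,"dy":114,"dz":-30,"turn":0}
    - {"jaw":0.18,"dx":0,"dy":152,"dz":-40,"turn":0}
    - {"jaw":0.18,"dx":0,"dy":152,"dz":-40,"turn":0}

```text
time: 22.77
tool_pos: [0.5167, 0.1065, 0.1847]
tool_rot: [0.001, 0.992, -0.13, 0.001]
contact_force: [0.8, -0.3, 0.5]
gripper_width: 0.82
grasp_force: 0.0
```

```bash
python3 -c "
from h import *
f=limes(); save(f,'s8')"
```

```text
top 349 [0.494 0.273 0.011] tray xy [-0.06  -0.028]
scene 849 [0.525 0.266 0.011] tray xy [-0.028 -0.032]
scene 442 [0.618 0.261 0.011] tray xy [ 0.065 -0.03 ]
[0.517  0.1102 0.1832]
```

View pics/s8.png

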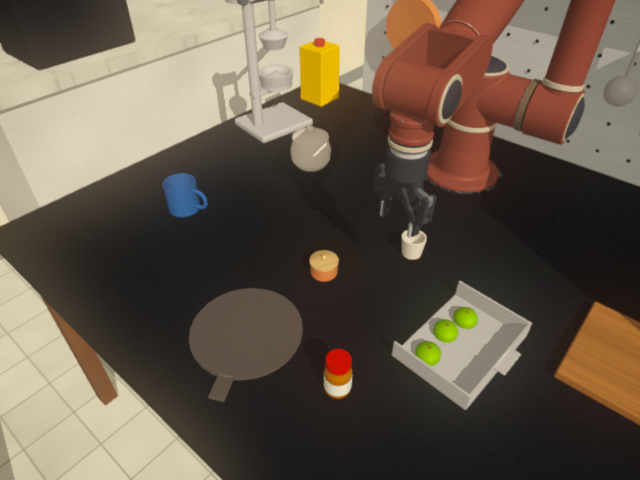

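All three limes (428,352; 446,330; 466,318) lie inside the tray, about 50 mm past the mouth. The pot (324,265), cup, mug, griddle and jar show where they were, and the arm is clear.

```bash
python3 -c "
from plant import ticket
print(ticket.job_done())"
```

```text
the job is handed in; nothing more can be done
None
```

The job is handed in: all three lime halves were pushed into the tray and sit about 50 mm past its open side, and the last picture shows everything else where it started. The hand-in call gave no verdict.

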